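# Work in the springs of a tilting mirror mount

### The arm

A 6-joint arm with a two-finger parallel gripper is mounted at the origin on a cart in front of the work surface, level with it; the furniture and walls round the work are solid. World frame = base frame: x ahead of the robot, y to its left, z up, the work surface at z = 0. Lengths are in m, angles in degrees, forces in N, time in s.
With the tool pointing down it reaches from about 0.4 to 0.825 m from the base axis. Payload 7 kg.
Tool frame: the origin (TCP) lies on the centre line of the jaws, within the pads' length; the fingertips stand 22 mm ahead of it and the grasp point (between the pads) lies 3 mm ahead of it; z points along the fingers, y is the line along which they close (so a half turn about z gives the same grasp; the last joint's range is limited). The gripper opens to 88 mm and grips with 3 to 60 N. Pads are 19 mm wide; open, the fingers measure 130 mm over their backs; the gripper's body (78 mm by 193 mm) begins 47 mm behind the grasp point.
Start: joints at [-54.024, 20.546, 0.682, 0, -70.136, -16.507], TCP at [0.225, -0.636, 0.249] pointing down, gripper open.
Joint ranges: [-176.03, 176.03], [-82.01, 121.73], [-58.28, 71.71], [-173.87, 95.51], [-174.79, -0.11], [-173.66, 173.66]. Speed limits (degrees/s): [136.94, 136.94, 172.46, 180, 180, 180].

### API

Orientations are given as [roll, pitch, yaw] about the fixed x, y, z axes, in that order (R = Rz(yaw) Ry(pitch) Rx(roll)).
In Python, from plant import get_state, cams, r gives the robot as it stands.
- The arm moves only by the tool apply_moves, never from a script. Its argument "targets" is a list of rows, each an object with "dp": the shift along the world's x, y, z in m, a list of three; "yaw": the turn about the world's z in degrees. In form: [{"dp": [x, y, z], "yaw": yaw}, ...]. A call has 1 to 20 rows; each row is the pose to reach, as a shift and turn from the pose commanded when the call began; what a row does not reach only later rows make up. A row lasts 1/12 s, in which the tool goes at most 41.7 mm and 7.16 degrees, less where a joint would pass 70% of its speed; a pose out of reach is approached as far as the arm can. A call with a gripper value outside its range is refused whole. "grip" is the gripper command: -1 is fully open, 1 is shut, values between are in proportion, set as the call begins (left out, the last holds). The fingers move at their own pace and stop on an object; "squeeze" is the grip in N (left out, the last holds). Time passes only in rows, so rows that repeat a pose let the fingers close. It gives the time, the measured TCP pose, the force, the opening and the grip force at its end, in the units of the state.
- get_state(): the state, without advancing time (a new reading comes with each control period).
- cams.capture(name): name is "side" or "top"; returns a dict with "image" (384x512x3 uint8, red, green, blue), "range_z" (384x512 float32, m along the optical axis (not along the pixel's ray), 0 where there is no reading), "fx", "fy", "cx", "cy" (pixels), "k1" (the pictures are not rectified: a ray, as slopes to the right and down, at radius r is drawn at 1 + k1 r^2 times it, then the intrinsics apply), "R" (3x3) and "t" (3): a world point X has camera coordinates R X + t. Camera axes: x right, y down, z forward; pixel columns grow to the right and rows downward; lengths in m; the calibration is good to about 2 mm. A picture is of the moment at which its call begins.
- r.close_job(): hands the job in; it is judged then, once.
The state is a dict: "time_s": time; "joints": joint angles; "qd": joint speeds; "joint_torque": joint torques, N m; "tcp_pos": TCP position; "eef_rot": TCP orientation; "contact_force": force on the tool from outside, world axes, zero at the start; "moment": the same for the moment, N m; "gripper_width": finger opening in m; "gripper_force": force on a finger pad.
Only numpy, scipy, OpenCV 4.12 (cv2) and the standard library are available. Lean on these libraries where they do the work, as an engineer would, in place of code of your own. Each camera call takes 0.05 s, during which the arm holds its last target. There are 200 camera calls.

### The job

The small mirror mount on the bench has just been assembled, and each of its two sprung corners needs a proof press. With the fingertips press down the blue knob on the one corner until that corner's pointer stands on the red marker of its scale, keep it there for a moment without pushing the pointer past the marker, and let the corner come fully back up; then do the same with the yellow knob and its own scale. Only press: do not pick up or shift the mount, and leave everything else on the bench where it is.

Things in the scene. Friction and masses are not known exactly. Their poses are not given: they have to be found in the camera images.
- mount: mirror mount standing loose, about 1 kg: dark steel base 180 x 180 x 12 mm, above it a level aluminium tilt plate 94 x 94 x 8 mm (top 70 mm above the bench at rest) with a round mirror (top 76 mm). Origin: centre of the base's underside, z up. Ball pivot at base x = y = +62 mm, height 60 mm; blue knob at x = -12, y = +62; yellow knob at x = +62, y = -12 mm
- pad_a: blue knob; the origin is the centre of its domed top, 84 mm above the bench at rest and 74 mm from the pivot; rubbery plastic knob 26 mm across, 14 mm high, fixed on the corner of the tilt plate. It goes straight down about 74 mm x sin(tilt) when pressed, against a spring: it starts to yield at about 2 N and takes about 8 to 9 N at a tilt of 0.25 rad
- pad_b: yellow knob; the origin is the centre of its domed top, 84 mm above the bench at rest and 74 mm from the pivot; rubbery plastic knob 26 mm across, 14 mm high, fixed on the corner of the tilt plate. It goes straight down about 74 mm x sin(tilt) when pressed, against a spring: it starts to yield at about 2 N and takes about 8 to 9 N at a tilt of 0.25 rad
- pointer_a (a point): tip of the black pointer of the blue corner: a bar 5 mm wide and 3 mm thick running outward from the plate, its tip 64 mm beyond the knob's centre, in front of the scale, 66 mm above the bench at rest
- pointer_b (a point): tip of the black pointer of the yellow corner, made like the other
- mark_a (a point): middle of the red marker on the blue corner's white scale (84 mm high, 34 mm wide, upright behind the pointer tip). The marker is 12 mm high (6 mm above and below this point), clamped 30 to 47 mm above the bench, different each time. The pointer stands on it when its tip is level with some part of the marker
- mark_b (a point): middle of the red marker on the yellow corner's scale, made like the other and set on its own
- tilt_a (a joint): rad: 0 at rest (plate level), grows to the stop at 0.36 as the blue corner is pressed; the spring brings it back to 0 when let go. Pointer tip drop is about 138 mm x sin(tilt)
- tilt_b (a joint): rad: 0 at rest (plate level), grows to the stop at 0.36 as the yellow corner is pressed; the spring brings it back to 0 when let go. Pointer tip drop is about 138 mm x sin(tilt)
- flux: small white flux pot with black cap, 49 mm across, 48 mm high, beside the mount; origin at its foot
- red_glue: small red bottle with white nozzle, 28 mm across, 75 mm high, behind the mount; origin at its foot
- spacer: brass frame spacer 56 x 19 x 16 mm lying beside the mount; origin under its middle
- tin: flat yellow tin 75 x 107 x 26 mm, shut; origin under its middle
- sealant: black bottle with white nozzle, 22 x 30 mm, 142 mm high; origin at its foot
- packing: block of brown packing wood 50 x 95 x 20 mm; origin under its middle
- cutters: small side cutters with black grips, 129 x 39 mm, 12 mm thick, lying; origin under their middle
Mind the look-alikes: they are no part of the job. Of the things like the flux, leave any that is brown, green or orange; of the rest the smaller one is meant.

How it is judged (in metres and radians):
On the way, in this order (a step that is already met when the one before it is completed fails the run):
1. fingers press the blue knob and its pointer stands on its red marker for 0.3 s (z of pointer_a in the frame of mark_a between -0.006 and 0.006 m and contact force between the fingers and pad_a above 0.5 N), for 0.3 s.
2. the blue corner is let go and is fully back up (value of joint each of tilt_a, tilt_b below 0.025 rad and contact force between the fingers and mount below 0.1 N), for 0.2 s.
3. fingers press the yellow knob and its pointer stands on its red marker for 0.3 s (z of pointer_b in the frame of mark_b between -0.006 and 0.006 m and contact force between the fingers and pad_b above 0.5 N), for 0.3 s.
At the end, for the whole second after the job is handed in: both corners back up (tilt under 0.025 rad), the mount standing within 20 mm of where it stood, the seven loose things within 30 mm of where they were, and all at rest (value of joint each of tilt_a, tilt_b below 0.025 rad and linear speed of each of mount, flux, red_glue, spacer, tin, sealant, packing, cutters below 0.02 m/s and distance of mount from where it was at the start of the episode below 0.02 m and distance of each of flux, red_glue, spacer, tin, sealant, packing, cutters from where it was at the start of the episode below 0.03 m and height (world z) of mount below 0.005 m and angle between mount's own z axis and vertical below 0.05 rad); the robot touches nothing.
It fails at once if the blue corner's pointer is pushed past its red marker (tip more than 10 mm below the marker's middle) (z of pointer_a in the frame of mark_a below -0.01 m).
It fails at once if the yellow corner's pointer is pushed past its red marker (tip more than 10 mm below the marker's middle) (z of pointer_b in the frame of mark_b below -0.01 m).
It fails at once if the mount is lifted more than 8 mm, or shifted more than 20 mm (height (world z) of mount above 0.008 m or distance of mount from where it was at the start of the episode above 0.02 m).
It fails at once if one of the loose things is moved more than 30 mm (distance of any of flux, red_glue, spacer, tin, sealant, packing, cutters from where it was at the start of the episode above 0.03 m).
It also fails if it takes over 54 s, if anything falls off the work surface, if the arm or the gripper's body presses on something with over 40 N, if the wrist force passes 120 N, or if a joint passes its speed limit or range.

## Working session

There is one attempt and no reset: what is moved stays moved. The work goes in short steps, Python scripts to look and compute and a tool call to move; the robot and the scene stay as the last step left them, time stands still between calls to the robot, and variables do not carry over. Pictures are saved under pics/ and viewed, at most 10 in all, crops included, and the job is handed in when it is done.

Besides the shell and the picture viewer there is one more tool, called after "Emit:" as name(argument=value, ...) on one line, values as JSON. apply_moves: Moves the arm, as the interface text tells. Its arguments: {"type":"object","properties":{"targets":{"type":"array","items":{"type":"object","properties":{"dp":{"type":"array","items":{"type":"number"}},"yaw":{"type":"number"}}}},"grip":{"type":"number"},"squeeze":{"type":"number"}},"required":["targets"]}

```bash
mkdir -p pics && cat > h.py <<'E'
import numpy as np, cv2
from plant import get_state, cams, r
def cap(n,save=None):
    c=cams.capture(n)
    if save: cv2.imwrite('pics/'+save,c['image'][:,:,::-1])
    return c
def K(c): return np.array([[c['fx'],0,c['cx']],[0,c['fy'],c['cy']],[0,0,1.]])
def ray(c,u,v):
    # k1 radial only
    p=cv2.undistortPoints(np.array([[[u,v]]],float),K(c),np.array([c['k1'],0,0,0,0.]))[0,0]
    R=np.array(c['R']);t=np.array(c['t'])
    return -R.T@t, R.T@np.array([p[0],p[1],1.])
def onz(c,u,v,z):
    o,d=ray(c,u,v); return o+d*(z-o[2])/d[2]
def pt(c,u,v):
    o,d=ray(c,u,v); return o+d*c['range_z'][int(round(v)),int(round(u))]
def proj(c,X):
    return cv2.projectPoints(np.array(X,float).reshape(-1,1,3),cv2.Rodrigues(np.array(c['R']))[0],np.array(c['t'],float),K(c),np.array([c['k1'],0,0,0,0.]))[0][:,0]
E
python3 - <<'E'
from h import *
a=cap('top');b=cap('side')
for n,c in(('top',a),('side',b)):
    cv2.imwrite(f'pics/{n}0.png',c['image'][:,:,::-1]); print(n,c['fx'],c['k1'],-np.array(c['R']).T@c['t'],np.array(c['R'])[2])
s=get_state();print({k:s[k] for k in('time_s','tcp_pos','eef_rot','contact_force','gripper_width')})
E
```

```text
top 442.5912046847592 -0.10760323736392897 [ 0.33065435 -0.0822157   1.32540676] [ 0.15878914  0.010399   -0.98725775]
side 352.4716997296855 -0.0974530684986931 [ 0.52127954 -1.01590568  0.54499605] [ 0.02070502  0.88823065 -0.45893095]
{'time_s': 0.1, 'tcp_pos': array([ 0.22483009, -0.63603928,  0.24772844]), 'eef_rot': array([ 1.79915944e+02, -8.00736703e-03, -1.60535023e+02]), 'contact_force': array([0.28974921, 0.54272571, 0.08668198]), 'gripper_width': 0.08747924646926662}
```

View pics/top0.png

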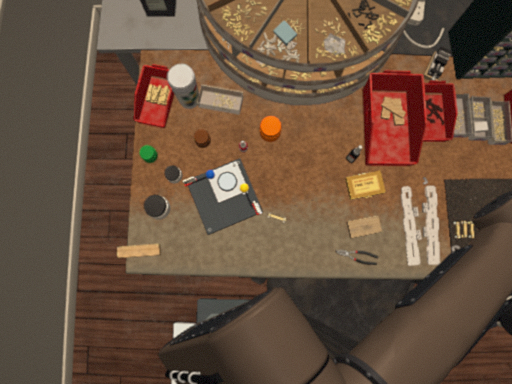

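View pics/side0.png

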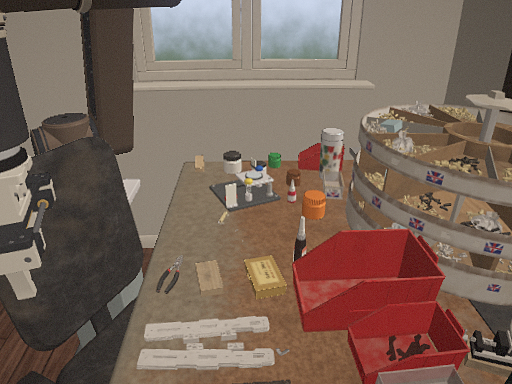

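Top view: mount around (225,195), blue knob (210,174), yellow knob (244,188), scales near (197,180) and (257,207). Side view: mount at (245,190). Now an enlarged crop of each.

```bash
python3 - <<'E'
from h import *
a=cap('top')['image'];b=cap('side')['image']
A=cv2.resize(a[150:240,170:290],(800,600)[:1]*2 and (400,300),interpolation=cv2.INTER_CUBIC)
A=cv2.resize(a[135:240,135:275],(800,600),interpolation=cv2.INTER_CUBIC)
B=cv2.resize(b[140:245,190:330],(800,600),interpolation=cv2.INTER_CUBIC)
cv2.imwrite('pics/ca.png',A[:,:,::-1]);cv2.imwrite('pics/cb.png',B[:,:,::-1])
E
```

```text
(no output)
```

View pics/ca.png

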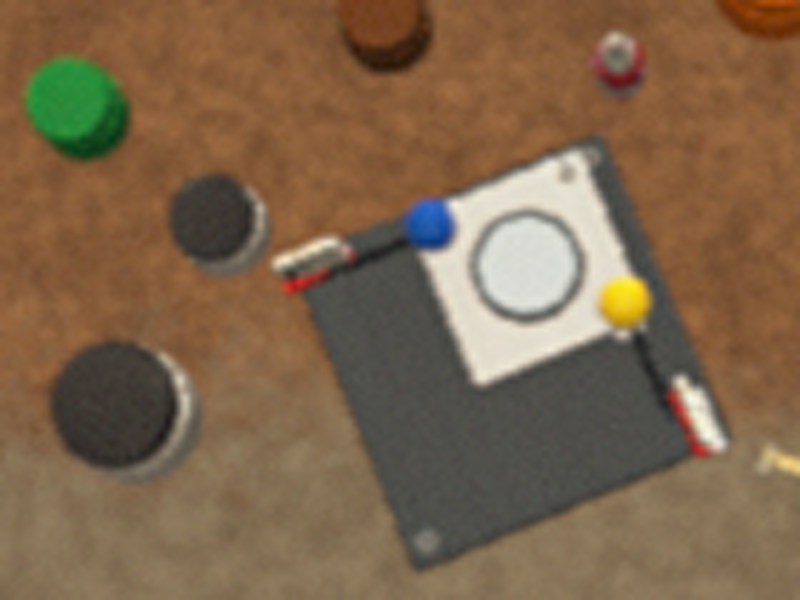

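View pics/cb.png

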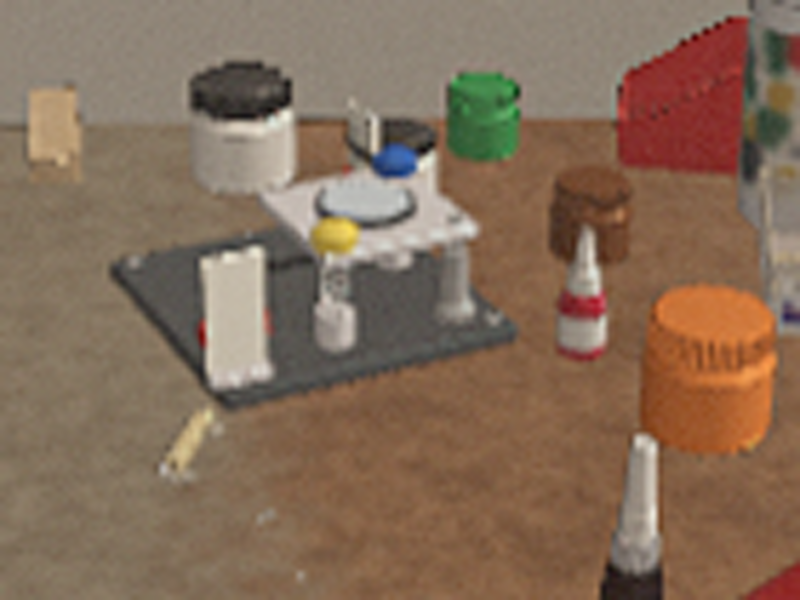

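The crops show the top view with blue knob at crop (430,222), yellow at (625,300), and red markers on the inner faces of the scales, wider than the white plates. In the side view the yellow scale's marker shows at both edges (crop 206,328 and 266,320), while the blue one only just shows at (348,170). The flux candidates are the small black-capped pot at top px (173,173) and the larger one at (156,206). The small pot is the one meant, and I only have to avoid it. Next I measure.

```bash
cat >> h.py <<'E'
def mask(c,lo,hi,roi):
    h=cv2.cvtColor(c['image'],cv2.COLOR_RGB2HSV); m=cv2.inRange(h,lo,hi)
    z=np.zeros_like(m); x0,y0,x1,y1=roi; z[y0:y1,x0:x1]=m[y0:y1,x0:x1]; return z
def cen(m): v,u=np.nonzero(m); return u.mean(),v.mean(),len(u)
E
python3 - <<'E'
from h import *
a=cap('top');b=cap('side')
ra=(185,150,275,225);rb=(205,150,290,215)
P={}
for n,lo,hi in(('blue',(100,120,60),(125,255,255)),('yel',(20,150,120),(32,255,255))):
    ca=cen(mask(a,lo,hi,ra));cb=cen(mask(b,lo,hi,rb))
    o1,d1=ray(a,*ca[:2]);o2,d2=ray(b,*cb[:2])
    s=np.linalg.lstsq(np.c_[d1,-d2],o2-o1,rcond=None)[0]
    p,q=o1+s[0]*d1,o2+s[1]*d2
    print(n,np.round(ca,1),np.round(cb,1),'tri',np.round((p+q)/2,4),'gap',np.round(p-q,4),'top@.079',np.round(onz(a,*ca[:2],.079),4),'side@.079',np.round(onz(b,*cb[:2],.079),4))
    P[n]=onz(a,*ca[:2],.079)
e=P['yel']-P['blue'];print(np.linalg.norm(e[:2]))
yaw=np.arctan2(e[1],e[0])-np.arctan2(-74,74);c,s=np.cos(yaw),np.sin(yaw);R=np.array([[c,-s],[s,c]])
O=(P['yel']+P['blue'])[:2]/2-R@[25,25]*np.array(.001)
print('yaw',np.degrees(yaw),'O',O)
W=lambda x,y,z:np.r_[O+R@np.array([x,y])/1000,z/1000]
np.save('pose.npy',[O[0],O[1],yaw])
L={'pa':W(-76,62,66),'pb':W(62,-76,66),'b1':W(90,-90,12),'b2':W(-90,-90,12),'b3':W(-90,90,12),'b4':W(90,90,12),'mir':W(25,25,76)}
for k,v in L.items(): print(k,np.round(v,4),np.round(proj(a,v)[0],1),np.round(proj(b,v)[0],1))
for n,c,roi in(('top',a,(180,165,205,195)),('top',a,(245,190,270,220)),('side',b,(215,155,262,180)),('side',b,(215,180,245,215))):
    m=mask(c,(0,110,60),(9,255,255),roi)|mask(c,(171,110,60),(180,255,255),roi)
    v,u=np.nonzero(m);print(n,roi,list(zip(u,v)))
E
```

```text
blue [209.6 173.9  52. ] [258.8 167.7  33. ] tri [0.5835 0.0577 0.0768] gap [-0. -0. -0.] top@.079 [0.583  0.0574 0.079 ] side@.079 [0.5832 0.0525 0.079 ]
yel [244.1 187.4  59. ] [248.2 180.6  36. ] tri [ 0.5457 -0.0428  0.0779] gap [0.0001 0.     0.    ] top@.079 [ 0.5455 -0.0428  0.079 ] side@.079 [ 0.5455 -0.045   0.079 ]
0.10700710659672173
yaw -65.5004795756868 O [0.5311522  0.01969106]
pa [0.5561 0.1146 0.066 ] [190.1 183.6] [250.  164.1]
pb [ 0.4877 -0.0682  0.066 ] [252.6 208.2] [229.2 188.2]
b1 [ 0.4866 -0.0995  0.012 ] [263.2 211. ] [229.2 208.9]
b2 [0.4119 0.0643 0.012 ] [207.7 234.9] [208.3 185.1]
b3 [0.5757 0.1389 0.012 ] [185.  180.2] [255.3 175.2]
b4 [ 0.6504 -0.0249  0.012 ] [239.6 157.1] [280.8 196.3]
mir [0.5643 0.0073 0.076 ] [226.8 180.8] [253.6 174.3]
top (180, 165, 205, 195) [(np.int64(196), np.int64(179)), (np.int64(196), np.int64(180)), (np.int64(190), np.int64(182)), (np.int64(191), np.int64(182)), (np.int64(192), np.int64(182)), (np.int64(185), np.int64(183)), (np.int64(186), np.int64(183)), (np.int64(187), np.int64(183)), (np.int64(188), np.int64(183)), (np
[... 976 characters left out ...]
208)), (np.int64(254), np.int64(209)), (np.int64(255), np.int64(209)), (np.int64(255), np.int64(210)), (np.int64(255), np.int64(211)), (np.int64(256), np.int64(211)), (np.int64(255), np.int64(212)), (np.int64(256), np.int64(212)), (np.int64(256), np.int64(213)), (np.int64(257), np.int64(213)), (np.int64(258), np.int64(213)), (np.int64(256), np.int64(214)), (np.int64(257), np.int64(214)), (np.int64(258), np.int64(214))]
side (215, 155, 262, 180) [(np.int64(250), np.int64(169))]
side (215, 180, 245, 215) [(np.int64(225), np.int64(196)), (np.int64(225), np.int64(197)), (np.int64(237), np.int64(197)), (np.int64(225), np.int64(198)), (np.int64(225), np.int64(199)), (np.int64(225), np.int64(200))]
```

```bash
python3 - <<'E'
from h import *
a=cap('top');b=cap('side')
f=lambda p:np.round(p*1000).astype(int).tolist()
print('side yellow scale back, col 231')
for v in range(182,210): print(v,b['image'][v,231].tolist(),f(pt(b,231,v)),'|',b['image'][v,225].tolist(),b['image'][v,226].tolist(),b['image'][v,236].tolist(),b['image'][v,237].tolist(),f(pt(b,225,v)))
print('side blue scale')
for v in range(154,176): print(v,[b['image'][v,u].tolist() for u in range(248,258)],f(pt(b,250,v)),f(pt(b,254,v)))
print('top scales depth')
for v in range(176,188): print(v,[f(pt(a,u,v)) for u in (184,187,190,193)])
for v in range(198,216,2): print(v,[f(pt(a,u,v)) for u in range(252,262,2)])
E
```

```text
side yellow scale back, col 231
182 [83, 82, 79] [489, 88, 11] | [104, 95, 83] [104, 95, 86] [84, 81, 79] [88, 85, 82] [467, 113, -1]
183 [77, 71, 66] [489, 83, 10] | [80, 79, 77] [76, 78, 76] [106, 102, 94] [84, 81, 78] [468, 81, 11]
184 [185, 179, 164] [489, 72, 11] | [77, 75, 70] [85, 85, 82] [129, 122, 113] [81, 81, 77] [469, 74, 10]
185 [214, 206, 189] [494, -75, 80] | [166, 155, 140] [188, 181, 163] [124, 115, 101] [70, 67, 67] [469, 66, 11]
186 [194, 184, 167] [494, -78, 78] | [194, 186, 165] [218, 208, 190] [117, 109, 96] [39, 29, 29] [476, -87, 83]
187 [196, 186, 168] [493, -77, 74] | [163, 153, 137] [198, 187, 170] [117, 110, 97] [66, 61, 56] [476, -86, 79]
188 [198, 188, 170] [493, -80, 72] | [150, 142, 128] [197, 187, 169] [126, 118, 108] [83, 78, 77] [476, -85, 75]
189 [196, 187, 169] [493, -80, 69] | [127, 119, 108] [196, 186, 169] [121, 114, 100] [82, 80, 76] [476, -84, 71]
190 [195, 185, 167] [493, -79, 65] | [118, 111, 98] [198, 187, 170] [125, 118, 107] [72, 74, 66] [476, -85, 69]
191 [196, 187, 169] [493, -81, 63] | [115, 108, 98] [193, 183, 166] [123, 117, 106] [7
[... 7302 characters left out ...]
27, -83, 0], [527, -89, 3]]
200 [[520, -65, 9], [519, -71, 13], [519, -77, 11], [520, -83, 7], [521, -89, 4]]
202 [[513, -65, 15], [503, -72, 84], [513, -77, 13], [514, -83, 7], [515, -89, 1]]
204 [[507, -66, 12], [501, -72, 60], [507, -78, 16], [507, -83, 15], [509, -90, -1]]
206 [[494, -66, 66], [496, -72, 49], [492, -78, 85], [500, -84, 21], [501, -90, 11]]
208 [[488, -66, 69], [495, -72, 11], [487, -78, 78], [494, -84, 20], [495, -90, 12]]
210 [[489, -66, 12], [489, -72, 13], [485, -78, 42], [481, -84, 83], [489, -90, 19]]
212 [[483, -66, 11], [483, -72, 14], [479, -78, 46], [475, -84, 79], [483, -90, 16]]
214 [[477, -66, 10], [477, -72, 9], [477, -78, 10], [473, -84, 49], [478, -90, 7]]
```

Yellow marker middle is at z ≈ 41.6 mm from the side view. The blue marker's top edge is at about 37 mm, so its middle is at about 31 mm; I'll check that once the plate is tilted and no longer hides it. First I move above the blue knob with the fingers shut.

Emit:
apply_moves(targets=[{"dp":[0.009,0.017,0]},{"dp":[0.027,0.052,0]},{"dp":[0.045,0.087,0]},{"dp":[0.063,0.122,0]},{"dp":[0.081,0.157,0]},{"dp":[0.1,0.194,0]},{"dp":[0.119,0.231,0]},{"dp":[0.138,0.268,0]},{"dp":[0.157,0.305,0]},{"dp":[0.176,0.342,0]},{"dp":[0.195,0.379,0]},{"dp":[0.214,0.416,0]},{"dp":[0.233,0.453,0]},{"dp":[0.252,0.49,0]},{"dp":[0.271,0.527,0]},{"dp":[0.29,0.564,0]},{"dp":[0.309,0.601,0]},{"dp":[0.328,0.636,0]},{"dp":[0.345,0.668,0]},{"dp":[0.358,0.692,0]}], grip=1)

```text
$.targets[0]: bad value
```

Emit:
apply_moves(targets=[{"dp":[0.009,0.017,0],"yaw":0},{"dp":[0.027,0.052,0],"yaw":0},{"dp":[0.045,0.087,0],"yaw":0},{"dp":[0.063,0.122,0],"yaw":0},{"dp":[0.081,0.157,0],"yaw":0},{"dp":[0.1,0.194,0],"yaw":0},{"dp":[0.119,0.231,0],"yaw":0},{"dp":[0.138,0.268,0],"yaw":0},{"dp":[0.157,0.305,0],"yaw":0},{"dp":[0.176,0.342,0],"yaw":0},{"dp":[0.195,0.379,0],"yaw":0},{"dp":[0.214,0.416,0],"yaw":0},{"dp":[0.233,0.453,0],"yaw":0},{"dp":[0.252,0.49,0],"yaw":0},{"dp":[0.271,0.527,0],"yaw":0},{"dp":[0.29,0.564,0],"yaw":0},{"dp":[0.309,0.601,0],"yaw":0},{"dp":[0.328,0.636,0],"yaw":0},{"dp":[0.345,0.668,0],"yaw":0},{"dp":[0.358,0.692,0],"yaw":0}], grip=1.0)

```text
time_s: 2.07
tcp_pos: [0.584, 0.0584, 0.2486]
eef_rot: [180.0, 0.0, -160.4]
contact_force: [0.0, -1.3, -0.1]
gripper_width: 0.0003
gripper_force: 0.0
```

Emit:
apply_moves(targets=[{"dp":[-0.001,-0.001,-0.02],"yaw":0},{"dp":[-0.001,-0.001,-0.05],"yaw":0},{"dp":[-0.001,-0.001,-0.08],"yaw":0},{"dp":[-0.001,-0.001,-0.105],"yaw":0},{"dp":[-0.001,-0.001,-0.12],"yaw":0},{"dp":[-0.001,-0.001,-0.13],"yaw":0},{"dp":[-0.001,-0.001,-0.134],"yaw":0},{"dp":[-0.001,-0.001,-0.134],"yaw":0},{"dp":[-0.001,-0.001,-0.134],"yaw":0}])

```text
time_s: 2.82
tcp_pos: [0.5826, 0.0548, 0.1155]
eef_rot: [-180.0, 0.1, -160.5]
contact_force: [0.3, 0.7, -0.1]
gripper_width: 0.0002
gripper_force: 0.0
```

```bash
python3 - <<'E'
from h import *
a=cap('top')['image'];b=cap('side')['image']
A=cv2.resize(a[130:205,160:260],(800,600),interpolation=cv2.INTER_CUBIC)
B=cv2.resize(b[140:215,200:300],(800,600),interpolation=cv2.INTER_CUBIC)
o=np.vstack([cv2.resize(A,(400,300)),cv2.resize(B,(400,300))])
cv2.imwrite('pics/c2.png',o[:,:,::-1])
E
```

```text
(no output)
```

View pics/c2.png

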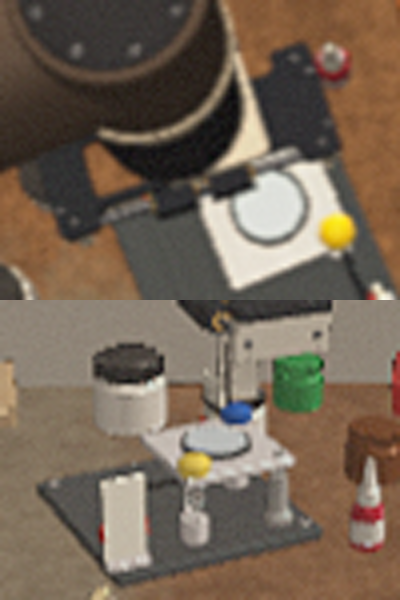

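The side crop shows the shut fingertips right above the blue knob (crop 237,410). The blue scale is mostly hidden behind the fingers. I lower in small steps.

Emit:
apply_moves(targets=[{"dp":[0,0.001,-0.004],"yaw":0},{"dp":[0,0.001,-0.008],"yaw":0},{"dp":[0,0.001,-0.01],"yaw":0},{"dp":[0,0.001,-0.01],"yaw":0}])

```text
time_s: 3.25
tcp_pos: [0.5821, 0.0559, 0.1045]
eef_rot: [180.0, 0.0, -160.5]
contact_force: [-0.1, 1.5, 2.5]
gripper_width: 0.0003
gripper_force: 1.4
```

Emit:
apply_moves(targets=[{"dp":[0,0,-0.001],"yaw":0},{"dp":[0,0,-0.002],"yaw":0},{"dp":[0,0,-0.002],"yaw":0},{"dp":[0,0,-0.002],"yaw":0}])

```text
time_s: 3.58
tcp_pos: [0.5822, 0.0559, 0.1028]
eef_rot: [180.0, 0.0, -160.5]
contact_force: [-0.3, 3.4, 3.6]
gripper_width: 0.0002
gripper_force: 1.9
```

Emit:
apply_moves(targets=[{"dp":[0,0,-0.002],"yaw":0},{"dp":[0,0,-0.004],"yaw":0},{"dp":[0,0,-0.004],"yaw":0},{"dp":[0,0,-0.004],"yaw":0}])

```text
time_s: 3.92
tcp_pos: [0.5822, 0.0558, 0.0986]
eef_rot: [180.0, 0.0, -160.5]
contact_force: [-1.0, 3.4, 5.4]
gripper_width: 0.0005
gripper_force: 2.7
```

Emit:
apply_moves(targets=[{"dp":[0,0,-0.002],"yaw":0},{"dp":[0,0,-0.004],"yaw":0},{"dp":[0,0,-0.0055],"yaw":0},{"dp":[0,0,-0.0055],"yaw":0}])

```text
time_s: 4.25
tcp_pos: [0.5822, 0.056, 0.0931]
eef_rot: [180.0, 0.0, -160.5]
contact_force: [-1.4, 5.3, 7.0]
gripper_width: 0.0003
gripper_force: 3.5
```

```bash
python3 - <<'E'
from h import *
b=cap('side');im=b['image'].astype(int)
f=lambda p:np.round(p*1000).astype(int).tolist()
for v in range(155,180): print(v,[im[v,u].tolist() for u in range(246,254)],f(pt(b,249,v)),f(pt(b,250,v)),f(pt(b,251,v)))
cv2.imwrite('pics/c3.png',cv2.resize(b['image'][145:190,225:285],(800,600),interpolation=cv2.INTER_CUBIC)[:,:,::-1])
E
```

```text
155 [[142, 133, 121], [139, 129, 115], [142, 132, 118], [146, 134, 121], [149, 138, 124], [152, 139, 125], [114, 107, 96], [106, 98, 87]] [571, 778, -161] [577, 778, -161] [582, 783, -163]
156 [[142, 133, 118], [145, 137, 122], [144, 132, 121], [141, 133, 120], [147, 136, 122], [143, 132, 119], [148, 140, 125], [152, 141, 127]] [571, 782, -169] [577, 775, -166] [582, 774, -166]
157 [[145, 133, 122], [142, 133, 118], [145, 134, 120], [142, 130, 118], [142, 132, 121], [172, 161, 147], [149, 136, 123], [143, 132, 119]] [571, 772, -171] [577, 779, -173] [582, 775, -172]
158 [[140, 131, 118], [144, 134, 120], [145, 134, 121], [144, 133, 122], [139, 129, 113], [173, 163, 147], [162, 155, 139], [156, 147, 130]] [571, 773, -177] [577, 782, -180] [560, 127, 84]
159 [[145, 134, 123], [146, 137, 127], [148, 139, 126], [143, 137, 121], [144, 133, 122], [139, 131, 119], [154, 145, 130], [150, 141, 124]] [571, 771, -182] [576, 772, -182] [560, 131, 78]
160 [[119, 109, 98], [122, 112, 100], [123, 114, 98], [125, 111, 100], [123, 109, 97], [137, 130, 117], [139, 133, 120], [134, 124, 110]] [571, 781
[... 2706 characters left out ...]
, [181, 184, 184], [180, 184, 185], [173, 176, 176], [174, 179, 176], [175, 177, 173], [176, 179, 175], [176, 177, 174]] [550, 20, 64] [553, 15, 66] [556, 17, 66]
177 [[133, 139, 145], [169, 171, 167], [176, 175, 170], [173, 173, 167], [171, 176, 179], [175, 179, 182], [178, 182, 181], [179, 181, 177]] [549, 4, 68] [553, 7, 67] [556, 7, 67]
178 [[147, 128, 80], [187, 168, 120], [195, 175, 121], [199, 178, 119], [210, 191, 146], [187, 175, 154], [153, 155, 154], [153, 155, 156]] [549, -6, 70] [552, -7, 70] [555, -9, 71]
179 [[190, 163, 63], [209, 180, 77], [217, 187, 76], [224, 195, 79], [237, 206, 83], [222, 193, 85], [124, 108, 76], [60, 62, 66]] [548, -43, 83] [551, -39, 81] [555, -14, 70]
```

View pics/c3.png

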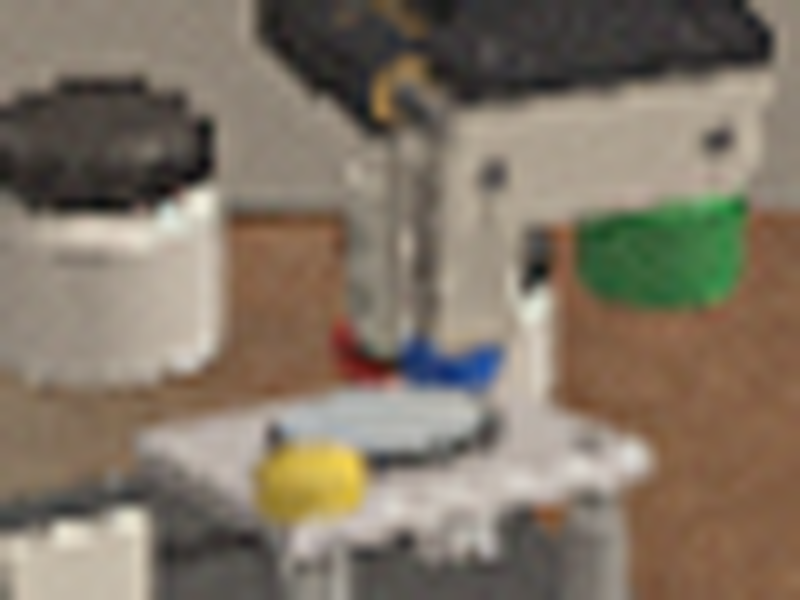

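The crop shows the marker now visible at (350,355), i.e. px col 250–251, rows 169–173. The dark pointer crosses its top at px (252,171). I convert those rows to heights.

```bash
python3 - <<'E'
from h import *
b=cap('side');o,pose=None,np.load('pose.npy')
def z(u,v,y): o,d=ray(b,u,v); return (o+d*(y-o[1])/d[1])
for y in(.124,.128,.132): print(y,[np.round(z(250.3,v,y)*1000,1)[[0,2]].tolist() for v in(168.55,170.6,172.65)],'scale top',np.round(z(251,156.6,y)*1000,1))
im=np.mean([cap('side')['image'].astype(float) for _ in range(4)],0)
for v in range(166,176): print(v,[round(im[v,u,0]-1.35*im[v,u,1]) for u in range(247,254)])
print(get_state()['time_s'])
E
```

```text
0.124 [[557.4, 45.0], [557.4, 37.1], [557.4, 29.2]] scale top [559.9 124.   90.2]
0.128 [[557.5, 43.3], [557.5, 35.3], [557.5, 27.4]] scale top [560.1 128.   88.6]
0.132 [[557.7, 41.5], [557.6, 33.6], [557.6, 25.6]] scale top [560.2 132.   87. ]
166 [-2, -1, 4, -5, -28, -34, -39]
167 [0, 0, 1, -7, -28, -34, -36]
168 [-1, -5, -1, 1, -28, -37, -37]
169 [-2, -3, 2, 48, 2, -39, -41]
170 [-7, -9, 8, 59, 29, -31, -37]
171 [-3, -7, 10, 40, 36, -6, -27]
172 [2, -2, 6, 42, 67, 59, 39]
173 [1, 2, 2, 9, 27, 39, 31]
174 [-13, -17, -37, -48, -49, -44, -40]
175 [-49, -54, -63, -65, -67, -68, -67]
4.55
```

Pointer and marker compare consistently: the blue marker's middle is at about 33 mm and the pointer is now at about 42 mm. I press 4.8 mm further, following the knob's outward swing slightly, and hold.

Emit:
apply_moves(targets=[{"dp":[0,0.001,-0.0015],"yaw":0},{"dp":[-0.001,0.002,-0.003],"yaw":0},{"dp":[-0.001,0.003,-0.0045],"yaw":0},{"dp":[-0.001,0.003,-0.0045],"yaw":0},{"dp":[-0.001,0.003,-0.0045],"yaw":0},{"dp":[-0.001,0.003,-0.0045],"yaw":0},{"dp":[-0.001,0.003,-0.0045],"yaw":0}])

```text
time_s: 5.13
tcp_pos: [0.5817, 0.0575, 0.0892]
eef_rot: [-179.9, 0.0, -160.5]
contact_force: [0.9, -3.4, 7.7]
gripper_width: 0.0006
gripper_force: 3.5
```

```bash
python3 - <<'E'
from h import *
b=cap('side');a=cap('top')
im=np.mean([cap('side')['image'].astype(float) for _ in range(3)],0)
for v in range(167,178): print(v,[(round(im[v,u].mean()),round(im[v,u,0]-1.35*im[v,u,1])) for u in range(248,256)])
B=cv2.resize(b['image'][155:185,235:275],(800,600),interpolation=cv2.INTER_CUBIC)
cv2.imwrite('pics/c4.png',B[:,:,::-1])
s=get_state();print(s['tcp_pos'],s['contact_force'])
E
```

```text
167 [(103, -2), (100, -1), (107, -7), (103, -26), (103, -32), (123, -38), (116, -31), (86, -22)]
168 [(100, -2), (98, 0), (105, 3), (106, -29), (116, -37), (129, -40), (117, -32), (87, -24)]
169 [(97, -4), (94, 4), (90, 43), (104, 0), (132, -46), (134, -43), (124, -36), (90, -23)]
170 [(99, -6), (93, 7), (70, 75), (81, 49), (129, 11), (137, -37), (126, -40), (95, -30)]
171 [(99, -7), (93, 10), (70, 55), (63, 79), (96, 69), (133, 13), (125, -32), (91, -36)]
172 [(101, -2), (100, 2), (69, 27), (52, 45), (43, 42), (93, 59), (112, 14), (82, -23)]
173 [(101, -1), (102, 0), (92, -9), (66, -13), (34, 1), (26, 11), (65, 49), (68, -12)]
174 [(100, 1), (95, 3), (105, -6), (107, -26), (97, -16), (89, 6), (79, -5), (93, -41)]
175 [(120, -20), (120, -19), (144, -43), (159, -55), (158, -50), (157, -39), (156, -47), (155, -59)]
176 [(160, -53), (160, -52), (175, -63), (177, -66), (177, -65), (179, -66), (177, -64), (178, -64)]
177 [(173, -64), (169, -60), (171, -63), (173, -64), (176, -65), (177, -63), (175, -63), (178, -63)]
[0.58164284 0.05751201 0.08921011] [ 0.56653677 -3.10126243  6.71655568]
```

View pics/c4.png

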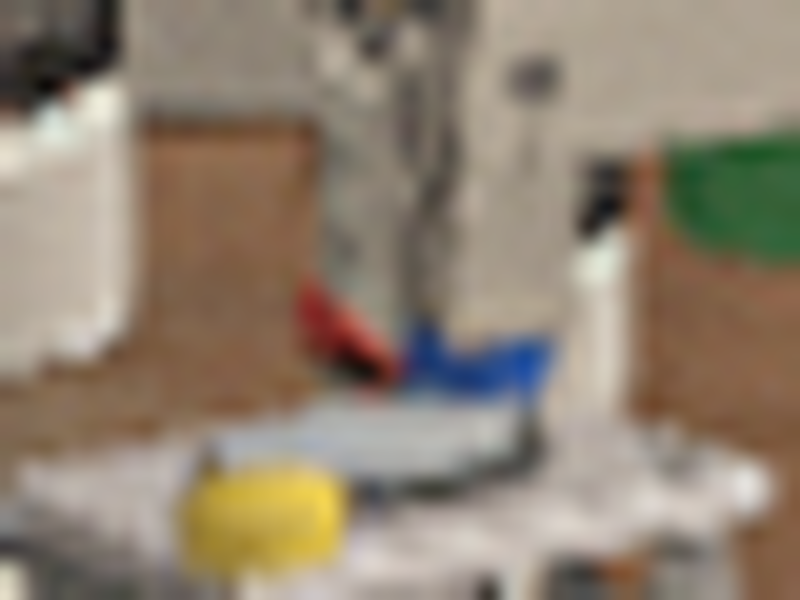

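The crop shows the dark pointer tip at px (251.5,172.5) lying across the red marker. Allowing for the slope of the strip and the small gap between them, it is within about 3 mm of the middle. I hold a little longer and then release.

Emit:
apply_moves(targets=[{"dp":[0,0,0],"yaw":0},{"dp":[0,0,0],"yaw":0},{"dp":[0,0,0],"yaw":0},{"dp":[0,0,0],"yaw":0},{"dp":[0,-0.001,0.006],"yaw":0},{"dp":[0.001,-0.003,0.014],"yaw":0},{"dp":[0.001,-0.003,0.024],"yaw":0},{"dp":[0.001,-0.003,0.04],"yaw":0},{"dp":[0.001,-0.003,0.06],"yaw":0},{"dp":[0.001,-0.003,0.07],"yaw":0},{"dp":[0.001,-0.003,0.07],"yaw":0},{"dp":[0.001,-0.003,0.07],"yaw":0},{"dp":[0.001,-0.003,0.07],"yaw":0},{"dp":[0.001,-0.003,0.07],"yaw":0}])

```text
time_s: 6.55
tcp_pos: [0.5812, 0.0554, 0.1575]
eef_rot: [180.0, -0.1, -160.5]
contact_force: [-0.5, 0.2, -0.1]
gripper_width: 0.0003
gripper_force: 0.0
```

```bash
python3 - <<'E'
from h import *
a=cap('top');b=cap('side')
for n,lo,hi in(('blue',(100,120,60),(125,255,255)),('yel',(20,150,120),(32,255,255))):
    print(n,cen(mask(a,lo,hi,(185,150,275,225))),cen(mask(b,lo,hi,(205,150,290,215))))
s=get_state();print(s['time_s'],s['tcp_pos'],s['contact_force'])
E
```

```text
blue (np.float64(209.5), np.float64(176.5), 8) (np.float64(258.7878787878788), np.float64(167.6969696969697), 33)
yel (np.float64(244.08474576271186), np.float64(187.35593220338984), 59) (np.float64(248.19444444444446), np.float64(180.63888888888889), 36)
6.65 [0.5814395  0.0554709  0.15760396] [ 1.20041794  0.26598731 -0.1412238 ]
```

Blue is back up and the mount has not moved. On to yellow.

Emit:
apply_moves(targets=[{"dp":[-0.006,-0.016,0],"yaw":0},{"dp":[-0.015,-0.041,0],"yaw":0},{"dp":[-0.024,-0.066,0],"yaw":0},{"dp":[-0.032,-0.088,0],"yaw":0},{"dp":[-0.036,-0.0975,0],"yaw":0},{"dp":[-0.036,-0.0975,-0.015],"yaw":0},{"dp":[-0.036,-0.0975,-0.03],"yaw":0},{"dp":[-0.036,-0.0975,-0.04],"yaw":0},{"dp":[-0.036,-0.0975,-0.044],"yaw":0},{"dp":[-0.036,-0.0975,-0.044],"yaw":0},{"dp":[-0.036,-0.0975,-0.044],"yaw":0}])

```text
time_s: 7.57
tcp_pos: [0.5462, -0.0418, 0.1146]
eef_rot: [-180.0, -0.0, -160.5]
contact_force: [0.9, 0.1, -0.2]
gripper_width: 0.0004
gripper_force: 0.0
```

```bash
python3 - <<'E'
from h import *
b=cap('side');a=cap('top')
o=np.vstack([cv2.resize(c,(400,300),interpolation=cv2.INTER_CUBIC) for c in (a['image'][160:220,205:285],b['image'][155:215,210:290])])
cv2.imwrite('pics/c5.png',o[:,:,::-1])
s=get_state();print(s['tcp_pos'],s['contact_force'])
E
```

```text
[ 0.54647764 -0.04163043  0.11516333] [ 0.43669968  0.11063449 -0.59679231]
```

View pics/c5.png

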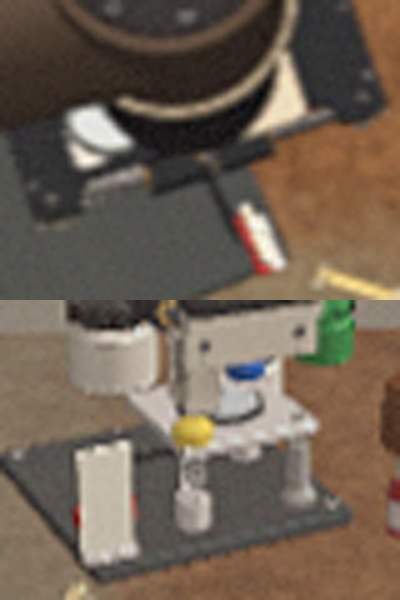

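The side crop shows the fingertips over the yellow knob (crop 194,425), and the top crop keeps the pointer and red marker visible at (245,240). I press part way first.

Emit:
apply_moves(targets=[{"dp":[0,0,-0.005],"yaw":0},{"dp":[0,0,-0.009],"yaw":0},{"dp":[0,0,-0.011],"yaw":0},{"dp":[-0.001,0,-0.013],"yaw":0},{"dp":[-0.001,0,-0.015],"yaw":0},{"dp":[-0.001,0,-0.015],"yaw":0},{"dp":[-0.001,0,-0.015],"yaw":0}])

```text
time_s: 8.25
tcp_pos: [0.5448, -0.0421, 0.0996]
eef_rot: [-180.0, -0.0, -160.5]
contact_force: [-2.7, -2.1, 4.4]
gripper_width: 0.0006
gripper_force: 2.3
```

```bash
cat > y.py <<'E'
from h import *
b=cap('side');a=cap('top')
print('side')
for v in range(188,206): print(v,[tuple(b['image'][v,u]//1) if 0 else (round(b['image'][v,u].mean()),round(float(b['image'][v,u,0])-1.35*b['image'][v,u,1])) for u in range(234,243)])
print('top bright,red')
for v in range(196,217): print(v,[(round(a['image'][v,u].mean()),round(float(a['image'][v,u,0])-1.35*a['image'][v,u,1])) for u in range(246,260)])
s=get_state();print(s['time_s'],s['tcp_pos'],s['contact_force'])
E
python3 y.py
```

```text
side
188 [(186, -56), (191, -58), (112, -32), (66, -24), (69, -20), (54, -12), (54, -13), (43, -11), (66, -19)]
189 [(185, -58), (191, -57), (103, -33), (40, -9), (44, -15), (64, -18), (72, -23), (72, -22), (80, -21)]
190 [(189, -58), (191, -58), (107, -28), (61, -15), (73, -20), (87, -27), (88, -27), (79, -28), (80, -25)]
191 [(185, -53), (194, -58), (117, -38), (81, -25), (83, -26), (86, -27), (85, -24), (81, -26), (82, -24)]
192 [(185, -53), (196, -60), (118, -36), (75, -23), (78, -24), (83, -26), (85, -25), (84, -24), (86, -31)]
193 [(185, -58), (197, -60), (122, -26), (76, -22), (84, -28), (77, -19), (81, -21), (82, -26), (84, -23)]
194 [(187, -57), (195, -64), (123, 8), (77, -1), (77, -25), (87, -29), (83, -25), (81, -26), (84, -27)]
195 [(185, -57), (193, -67), (132, 21), (82, 7), (84, -27), (86, -28), (86, -27), (80, -21), (82, -26)]
196 [(185, -59), (194, -64), (141, 12), (84, 3), (80, -32), (81, -23), (83, -27), (80, -24), (79, -25)]
197 [(184, -56), (193, -64), (136, 7), (88, 19), (80, -21), (83, -31), (85, -23), (81, -21), (88, -27)]
198 [(184, -56), (190, -60), (146, -28
[... 3568 characters left out ...]
78, -27), (82, -30), (83, -32), (84, -28), (80, -27), (84, -30), (79, -31), (79, -36), (76, 8), (82, 98), (99, 120), (130, 45), (173, -3)]
214 [(82, -30), (86, -30), (80, -29), (85, -32), (82, -28), (84, -31), (76, -28), (77, -26), (73, -30), (72, -8), (84, 48), (91, 87), (102, 58), (116, 12)]
215 [(82, -28), (80, -32), (84, -34), (83, -30), (78, -29), (78, -26), (69, -27), (67, -19), (80, -17), (95, -20), (107, -12), (110, 1), (115, -9), (114, -21)]
216 [(80, -31), (84, -32), (74, -28), (77, -25), (71, -20), (63, -22), (74, -15), (94, -19), (113, -20), (117, -24), (123, -27), (126, -26), (128, -27), (123, -27)]
8.35 [ 0.54478396 -0.04208078  0.09969639] [-2.54057677 -1.80425939  4.31112301]
```

```bash
python3 - <<'E'
from h import *
b=cap('side');O0,O1,yaw=np.load('pose.npy');c,s=np.cos(yaw),np.sin(yaw)
W=lambda x,y,z:[O0+(c*x-s*y)/1000,O1+(s*x+c*y)/1000,z/1000]
for g in(4,8,12):
  print('g',g)
  for n,p in(('ptr edge rest',(62,-57,66)),('ptr -47',(62,-47,66)),('scale R top',(62+g,-59,84)),('scale L top',(62+g,-93,84)),('scale R bot',(62+g,-59,12)),('mk R 42',(62+g-2,-57,42)),('mk L 42',(62+g-2,-95,42)),('mk R 36',(62+g-2,-57,36)),('knob',(62,-12,79))):
    print(n,np.round(proj(b,W(*p))[0],1))
E
```

```text
g 4
ptr edge rest [235.  186.9]
ptr -47 [238.  186.3]
scale R top [234.8 182.2]
scale L top [224.3 184.5]
scale R bot [235.3 203.2]
mk R 42 [235.4 194.2]
mk L 42 [223.9 196.8]
mk R 36 [235.5 195.9]
knob [248.3 180.2]
g 8
ptr edge rest [235.  186.9]
ptr -47 [238.  186.3]
scale R top [235.3 182.7]
scale L top [224.8 185. ]
scale R bot [235.8 203.7]
mk R 42 [236.  194.7]
mk L 42 [224.4 197.4]
mk R 36 [236.  196.5]
knob [248.3 180.2]
g 12
ptr edge rest [235.  186.9]
ptr -47 [238.  186.3]
scale R top [235.9 183.3]
scale L top [225.3 185.5]
scale R bot [236.4 204.3]
mk R 42 [236.5 195.3]
mk L 42 [225.  197.9]
mk R 36 [236.5 197. ]
knob [248.3 180.2]
```

```bash
python3 - <<'E'
from h import *
b=cap('side');O0,O1,yaw=np.load('pose.npy');c,s=np.cos(yaw),np.sin(yaw)
W=lambda x,y,z:[O0+(c*x-s*y)/1000,O1+(s*x+c*y)/1000,z/1000]
for g in(4,8,12):
  print('g',g)
  for n,p in(('scale L top',(-93,62+g,84)),('scale R top',(-59,62+g,84)),('mk L 33',(-95,62+g-2,33)),('mk L 39',(-95,62+g-2,39)),('mk L 27',(-95,62+g-2,27)),('mk mid33',(-76,62+g-2,33)),('ptr 35',(-75,62,35)),('ptr -62',(-62,62,37.5)),('ptr rest',(-76,62,66)),('ptr rest in',(-62,62,66))):
    print(n,np.round(proj(b,W(*p))[0],1))
E
```

```text
g 4
scale L top [248.8 157.5]
scale R top [253.2 160.8]
mk L 33 [248.1 170.7]
mk L 39 [248.1 169.2]
mk L 27 [248.2 172.2]
mk mid33 [250.5 172.7]
ptr 35 [250.1 172.4]
ptr -62 [251.8 173.1]
ptr rest [250.  164.1]
ptr rest in [251.8 165.5]
g 8
scale L top [249.9 157.3]
scale R top [254.3 160.6]
mk L 33 [249.2 170.5]
mk L 39 [249.1 169. ]
mk L 27 [249.2 172. ]
mk mid33 [251.5 172.5]
ptr 35 [250.1 172.4]
ptr -62 [251.8 173.1]
ptr rest [250.  164.1]
ptr rest in [251.8 165.5]
g 12
scale L top [250.9 157.1]
scale R top [255.3 160.4]
mk L 33 [250.2 170.3]
mk L 39 [250.2 168.8]
mk L 27 [250.2 171.8]
mk mid33 [252.5 172.2]
ptr 35 [250.1 172.4]
ptr -62 [251.8 173.1]
ptr rest [250.  164.1]
ptr rest in [251.8 165.5]
```

Blue confirmed: the marker middle is at about 32.5 mm and the tip was at about 34.7 mm. Yellow marker middle refined to about 40 mm, so I press a further 7.3 mm.

Emit:
apply_moves(targets=[{"dp":[0,0,-0.002],"yaw":0},{"dp":[-0.001,-0.001,-0.004],"yaw":0},{"dp":[-0.002,-0.001,-0.006],"yaw":0},{"dp":[-0.002,-0.001,-0.007],"yaw":0},{"dp":[-0.002,-0.001,-0.007],"yaw":0},{"dp":[-0.002,-0.001,-0.007],"yaw":0},{"dp":[-0.002,-0.001,-0.007],"yaw":0},{"dp":[-0.002,-0.001,-0.007],"yaw":0}])

```text
time_s: 9.12
tcp_pos: [0.5438, -0.0426, 0.0931]
eef_rot: [-180.0, 0.1, -160.5]
contact_force: [-0.6, -0.2, 7.0]
gripper_width: 0.0007
gripper_force: 3.2
```

```bash
python3 y.py | sed -n '1,14p;/top/,$p' | cut -c1-190; python3 - <<'E'
from h import *
c=cap('side');a=cap('top')
o=np.vstack([cv2.resize(x,(400,300),interpolation=cv2.INTER_CUBIC) for x in (a['image'][190:220,235:275],c['image'][180:210,215:255])])
cv2.imwrite('pics/c6.png',o[:,:,::-1])
E
```

```text
side
188 [(186, -55), (190, -55), (117, -32), (72, -21), (83, -26), (89, -25), (82, -25), (86, -28), (88, -25)]
189 [(185, -55), (189, -57), (117, -36), (76, -26), (87, -29), (85, -27), (89, -25), (79, -26), (65, -17)]
190 [(186, -56), (190, -58), (117, -36), (82, -27), (75, -25), (68, -23), (72, -23), (55, -14), (42, -2)]
191 [(188, -56), (192, -58), (115, -34), (58, -21), (51, -15), (58, -17), (47, -15), (63, -20), (74, -23)]
192 [(186, -57), (197, -60), (106, -31), (31, -3), (61, -16), (75, -23), (74, -20), (88, -25), (90, -28)]
193 [(185, -56), (196, -62), (119, -25), (62, -10), (78, -27), (84, -29), (85, -23), (83, -26), (81, -26)]
194 [(186, -58), (194, -64), (122, 7), (79, -3), (82, -27), (80, -25), (86, -24), (85, -23), (81, -25)]
195 [(187, -58), (192, -62), (129, 19), (81, 9), (84, -31), (82, -26), (84, -28), (84, -22), (82, -23)]
196 [(186, -58), (193, -63), (141, 10), (91, -1), (83, -33), (80, -25), (84, -25), (82, -23), (81, -28)]
197 [(185, -56), (191, -65), (140, 5), (83, 23), (78, -21), (80, -24), (91, -29), (81, -22), (89, -27)]
198 [(185, -55), (193, -61), (144, -25
[... 3035 characters left out ...]
, -28), (82, -29), (83, -30), (82, -27), (80, -31), (81, -30), (82, -33), (80, -30), (77, 3), (84, 98), (102, 118), (129, 46), (173, -3)]
214 [(82, -28), (84, -29), (82, -31), (82, -34), (86, -29), (82, -27), (83, -32), (79, -28), (72, -29), (69, -6), (81, 46), (94, 84), (99, 58), (116, 9)]
215 [(80, -29), (81, -31), (80, -28), (82, -27), (83, -31), (73, -29), (68, -23), (67, -22), (77, -19), (92, -20), (108, -12), (108, 2), (115, -11), (115, -19)]
216 [(85, -30), (84, -32), (82, -32), (77, -31), (73, -25), (66, -18), (75, -17), (93, -16), (113, -22), (123, -24), (124, -26), (127, -29), (127, -26), (128, -29)]
9.2167 [ 0.54379475 -0.04264272  0.09314507] [-1.13518219 -1.29868482  6.04990323]
```

View pics/c6.png

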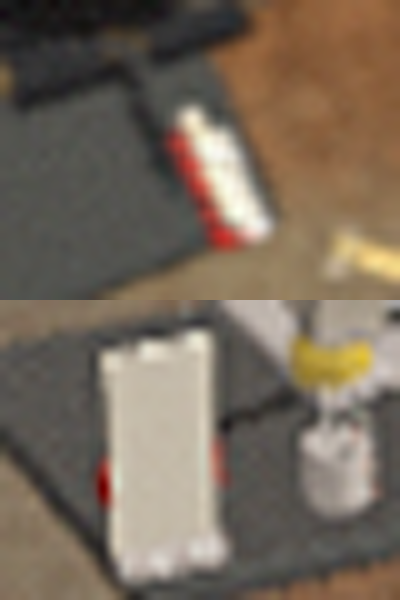

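The side crop shows the yellow pointer (crop 225,425) heading behind the scale, a little above the level of the red marker's ends (100,485 and 220,460). With parallax the tip is about 1–4 mm above the middle. I press 1 mm more, hold, then release and rise clear.

Emit:
apply_moves(targets=[{"dp":[0,0,-0.001],"yaw":0},{"dp":[0,0,-0.001],"yaw":0},{"dp":[0,0,-0.001],"yaw":0},{"dp":[0,0,-0.001],"yaw":0},{"dp":[0,0,-0.001],"yaw":0},{"dp":[0,0,-0.001],"yaw":0},{"dp":[0,0,-0.001],"yaw":0}])

```text
time_s: 9.9
tcp_pos: [0.5437, -0.0427, 0.0921]
eef_rot: [-180.0, 0.1, -160.5]
contact_force: [-1.5, -1.1, 7.4]
gripper_width: 0.0004
gripper_force: 3.4
```

Emit:
apply_moves(targets=[{"dp":[0.001,0,0.006],"yaw":0},{"dp":[0.002,0.001,0.014],"yaw":0},{"dp":[0.002,0.001,0.024],"yaw":0},{"dp":[0.002,0.001,0.045],"yaw":0},{"dp":[0.002,0.001,0.075],"yaw":0},{"dp":[0.002,0.001,0.105],"yaw":0},{"dp":[0.002,0.001,0.13],"yaw":0},{"dp":[0.002,0.001,0.14],"yaw":0},{"dp":[0.002,0.001,0.14],"yaw":0},{"dp":[0.002,0.001,0.14],"yaw":0},{"dp":[0.002,0.001,0.14],"yaw":0},{"dp":[0.002,0.001,0.14],"yaw":0}])

```text
time_s: 10.9
tcp_pos: [0.5441, -0.042, 0.2302]
eef_rot: [180.0, -0.1, -160.5]
contact_force: [-0.4, 0.2, 0.3]
gripper_width: 0.0007
gripper_force: 0.0
```

```bash
python3 - <<'E'
from h import *
b=cap('side')
for n,lo,hi in(('blue',(100,120,60),(125,255,255)),('yel',(20,150,120),(32,255,255))): print(n,cen(mask(b,lo,hi,(205,150,290,215))))
s=get_state();print(s['time_s'],s['tcp_pos'],s['contact_force'],np.abs(s['qd']).max())
E
```

```text
blue (np.float64(258.88235294117646), np.float64(167.7058823529412), 34)
yel (np.float64(248.19444444444446), np.float64(180.63888888888889), 36)
10.95 [ 0.5442744  -0.04196461  0.23026925] [-0.64559048  0.98130053 -0.13430006] 0.3407328840845352
```

Both knobs are back at their starting pixels and the arm is clear.

```bash
python3 -c "
from plant import r
print(r.close_job())"
```

```text
the job is handed in; nothing more can be done
None
```

I pressed blue then yellow, held each with its pointer on its red marker by my image estimates, let both come fully back up, and handed the job in at about 11 s; the hand-in returned no verdict.

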